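# Catch the sanding blocks from the bench dispenser

## Task

Pick up the steel catch pan by its handle and hold it up under the mouth of the tilted chute. Keeping hold of it, push the sprung gate's paddle sideways with the front of the pan until the gate clicks into its catch and stays open by itself, without forcing it, and catch all three wooden blocks in the pan as they slide out. Then set the pan down flat in the middle of the black rubber mat, with all three blocks in it, and let go; leave the other things on the bench where they stand.

Things in the scene. Friction and masses are not known exactly. Their poses are not given: they have to be found in the camera images.
- dispenser: Fixed bench dispenser: an open aluminium chute on a wooden foot. Origin: on the table straight below the chute's mouth. The chute climbs from the mouth along the dispenser's own +y at 32 degrees. Post and foot (120 x 180 x 14 mm) stand at y = 70 to 250 mm; the space below the mouth and on its -y side is free. The gate slides along its x.
- mouth (a point): Middle of the chute's lower end, on its floor, 170 mm above the dispenser's origin. The chute is 32 mm wide inside (x), 44 outside, walls 40 mm, 215 mm long, slippery. The blocks slide out towards the dispenser's -y and fall into whatever is 0 to 75 mm beyond the mouth, 25 to 90 mm below it. A bracket overhangs the mouth (x = -22 to +116, y to -65 mm), 200 to 260 mm above the table.
- gate (a joint): Travel (m) of the steel gate that closes the mouth and slides along the dispenser's +x; 0 = shut. A spring shuts it (1 to 3 N). Pushed over a hump (8 to 12 N in all) it snaps into a catch and stays, at a travel of 0.037 to 0.073 that differs each time and is not told: feel for it. A solid stop follows 3 mm later; use under 25 N. Eased off before the click, it follows back. Blocks come from 0.026 on.
- gate_paddle (a point): Middle of the face to push of the gate's paddle, a vertical steel plate 74 mm wide and 75 mm high that hangs below the gate and moves with it. Shut, it is at x = 30, y = -41, z = 132 mm from the dispenser's origin; edges y = -78 and -4, z = 95 and 170 mm. Push it along +x. With the pan's front wall against its middle, rim 13 mm or more below the chute, the mouth stays over the pan throughout.
- pan: The loose steel catch pan, 220 g, an open box 140 (x) x 134 (y) x 60 mm high with 4 mm walls and floor and a straight handle. Origin: centre of its underside, z up; its front is the wall at x = +70 mm, the handle sticks out to -x.
- pan_grip (a point): Middle of the pan's handle, 122 mm behind the pan's centre and 46 mm above its underside. The handle is a bar 14 mm thick (y), 26 mm high (z = 32 to 58 mm), from x = -68 to -156 mm.
- block1: A 60 x 26 x 28 mm hardwood sanding block (about 35 g) with a felt strip; origin: centre of its underside, y along its length. It starts in the chute, lowest, against the gate.
- block2: A 60 x 26 x 28 mm hardwood sanding block (about 35 g) with a felt strip; origin: centre of its underside, y along its length. It starts in the chute, in the middle.
- block3: A 60 x 26 x 28 mm hardwood sanding block (about 35 g) with a felt strip; origin: centre of its underside, y along its length. It starts in the chute, uppermost.
- mat: A flat black rubber mat, 180 x 190 x 4 mm, fixed; origin: centre of its underside on the table.
- jar: Bystander: a glass jar with a yellow lid, 64 mm wide, 85 mm high; origin under its centre.
- tub: Bystander: a clear plastic tub, 96 mm wide, 100 mm high; origin under its centre.
- bowl: Bystander: a small steel bowl, 84 mm wide, 35 mm high; origin under its centre.
- cork: Bystander: an upright cork, 34 mm wide, 40 mm high; origin under its centre.
There are look-alikes about, which are no part of the job. Leave any blue look-alike of the block2 alone. Leave any yellow look-alike of the block1 alone.

How it is judged:
By the outcome, as a careful person would: the job done as asked, in the order asked, and still so for the second after the job is handed in, with the robot touching nothing.
It also fails if it takes over 64 s, if anything falls off the work surface, if the arm or the gripper's body presses on something with over 40 N, if the wrist force passes 120 N, or if a joint passes its speed limit or range.

## Robot

A 7-joint arm with a two-finger parallel gripper is mounted at the origin on the work surface. World frame = base frame: x ahead of the robot, y to its left, z up, the work surface at z = 0. Lengths are in m, angles in rad, forces in N, time in s.
With the tool pointing down it reaches from about 0.4 to 0.85 m from the base axis. Payload 10.4 kg.
Tool frame: the origin (TCP) lies between the finger pads; the fingertips stand 17 mm ahead of it and the grasp point (between the pads) lies 2 mm behind it; z points along the fingers, y is the direction in which the jaws open and shut (so a half turn about z gives the same grasp; the last joint's range is limited). The gripper opens to 85 mm and grips with 20 to 120 N. Pads are 22 mm wide; open, the fingers measure 114 mm over their backs; the gripper's body (76 mm by 85 mm) begins 54 mm behind the grasp point. The pads swing forward as they close: fully open they stand 13 mm farther back than shut.
Start: joints at [1.27, 0.332, -0.065, 1.46, 0.022, 1.35, -0.088], TCP at [0.171, -0.601, 0.248] pointing down, gripper open.
Joint ranges: [-2.6, 2.6], [-0.5, 2.12], [-1.47, 1.34], [0.16, 2.42], [-1.27, 4.41], [0.06, 2.06], [-2.6, 2.6]. Speed limits (rad/s): [2.22, 2.22, 2.79, 2.79, 3.14, 3.14, 3.14].

## Interface

Orientations are given as a unit quaternion [x, y, z, w].
In Python, from workcell import manip gives the robot as it stands.
- The arm moves only by the tool jog_arm, never from a script. Its argument "steps" is one flat list of numbers, 5 for each row, row after row: the finger opening in m, from 0 to 0.0854, then the shift along the tool's x, y, z in m, then the turn about the tool's z in rad. In form: [gripper, x, y, z, twist, gripper, x, y, z, twist, ...]. A call has exactly 10 rows; each row is the pose to reach, as a shift and turn from the pose commanded when the call began, along the tool's axes at that moment; what a row does not reach only later rows make up. A row lasts 1/10 s, in which the tool goes at most 50 mm and 8.59 degrees, less where a joint would pass 70% of its speed; a pose out of reach is approached as far as the arm can. A call with a gripper value outside its range is refused whole. The fingers move at their own pace and stop on an object; "grip_force" is the grip in N (left out, the last holds). Time passes only in rows, so rows that repeat a pose let the fingers close, or fill a call up. It gives the time, the measured TCP pose, the force and the opening at its end, in the units of the state.
- manip.get_obs(): the state, without advancing time (a new reading comes with each control period).
- manip.camera(name): name is "side" or "top"; returns (picture, depth): 420x560x3 uint8, red, green, blue; 420x560 float32, m along the optical axis (not along the pixel's ray), 0 where there is no reading.
- manip.calibration(name): a dict with "mtx" (3x3 intrinsics, pixels), "k1" (the pictures are not rectified: a ray, as slopes to the right and down, at radius r is drawn at 1 + k1 r^2 times it, then the intrinsics apply), "world_to_cam" (4x4, takes a point from world to camera coordinates). Camera axes: x right, y down, z forward; pixel columns grow to the right and rows downward; lengths in m; the calibration is good to about 2 mm. A picture is of the moment at which its call begins. calibration takes no time and is no camera call.
- manip.hand_in(): hands the job in, once; it reports no verdict.
The state is a dict: "clock": time; "joint_pos": joint angles; "joint_velocities": joint speeds; "tau": joint torques, N m; "position": TCP position; "ee_rot": TCP orientation; "ft_force": force on the tool from outside, world axes, zero at the start; "torque": the same for the moment, N m; "grip_width": opening from 0.0 (shut) to 1.0 (fully open).
Only numpy, scipy, OpenCV 4.12 (cv2) and the standard library are available. Lean on these libraries where they do the work, as an engineer would, in place of code of your own. Each camera call takes 0.05 s, during which the arm holds its last target.

## Working session

There is one attempt and no reset: what is moved stays moved. The work goes in short steps, Python scripts to look and compute and a tool call to move; the robot and the scene stay as the last step left them, time stands still between calls to the robot, and variables do not carry over. Pictures are saved under pics/ and viewed, and the job is handed in when it is done.

Besides the shell and the picture viewer there is one more tool, called after "Request:" in YAML: its name, and indented under it one key for each argument. jog_arm: Moves the arm, as the interface text tells. Its arguments: {"type":"object","properties":{"steps":{"type":"array"},"grip_force":{"type":"number"}},"required":["steps"]}

```bash
mkdir -p pics; ls; cat > h.py <<'E'
import numpy as np, cv2
from workcell import manip
def pix2world(c,u,v,z):
    # z depth arrays
    K=np.array(c["mtx"]);k1=c["k1"];T=np.linalg.inv(np.array(c["world_to_cam"]))
    p=cv2.undistortPoints(np.stack([u,v],-1).reshape(-1,1,2).astype(np.float64),K,np.array([k1,0,0,0.]))[:,0]
    z=np.asarray(z,float).ravel()
    P=np.stack([p[:,0]*z,p[:,1]*z,z,np.ones_like(z)],0)
    return (T@P)[:3].T
def cloud(name,d):
    v,u=np.mgrid[0:420,0:560]
    return pix2world(manip.calibration(name),u.ravel(),v.ravel(),d).reshape(420,560,3)
def shot(name,tag):
    im,d=manip.camera(name); cv2.imwrite(f"pics/{tag}.png",im[:,:,::-1]); 
    P=cloud(name,d); P[d==0]=np.nan
    np.savez(f"{tag}.npz",im=im,d=d,P=P); return im,d,P
E
python3 - <<'E'
from h import *
print(manip.get_obs())
for n in("side","top"): 
    shot(n,n+"0"); print(manip.calibration(n))
E
```

```text
pics
{'clock': 0.0, 'joint_pos': array([ 1.2703857 ,  0.332891  , -0.0647307 ,  1.46095693,  0.02159377,
        1.34991463, -0.0885068 ]), 'joint_velocities': array([ 1.90237802e-03,  5.86923035e-04, -7.28038784e-04, -1.00400356e-03,
        2.13640000e-03, -9.63203955e-05, -4.98614761e-04]), 'tau': array([ 1.11844274e-03, -6.25439858e+01,  5.00504114e-02, -3.91610706e+01,
        1.64298539e-02,  9.77664837e-03, -7.68621646e-06]), 'position': array([ 0.1713213, -0.6006819,  0.2474966]), 'ee_rot': array([ 9.90364970e-01,  1.38479901e-01, -1.28387260e-04, -7.25967321e-04]), 'ft_force': array([-0.08852631, -0.02479645,  0.54845059]), 'torque': array([-0.00893714, -0.02991898, -0.01000937]), 'grip_width': 0.9999269911856646}
{'mtx': array([[380.77451119,   0.        , 280.47336657],
       [  0.        , 380.77451119, 211.63040017],
       [  0.        ,   0.        ,   1.        ]]), 'k1': -0.10442723710068638, 'world_to_cam': array([[-0.88547809, -0.46445543,  0.01448147,  0.50148658],
       [-0.26153182,  0.47236288, -0.84170922,  0.28362571],
       [ 0.38409591, -0.74910244, -0.53973686,  0.75272926],
       [ 0.        ,  0.        ,  0.        ,  1.        ]])}
{'mtx': array([[390.01575775,   0.        , 272.36167295],
       [  0.        , 390.01575775, 214.95732474],
       [  0.        ,   0.        ,   1.        ]]), 'k1': -0.05799105766430779, 'world_to_cam': array([[-0.01196672, -0.99992224, -0.00350775,  0.00243391],
       [-0.9947262 ,  0.01226176, -0.10183046,  0.5609054 ],
       [ 0.10186555,  0.00227067, -0.99479558,  1.06649973],
       [ 0.        ,  0.        ,  0.        ,  1.        ]])}
```

View pics/side0.png

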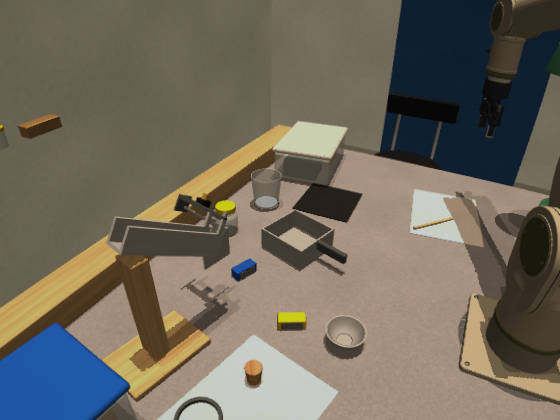

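View pics/top0.png

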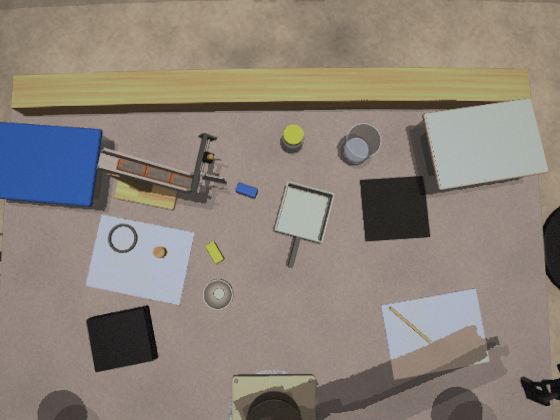

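```bash
python3 - <<'E'
from h import *
D=np.load("top0.npz");P=D["P"];im=D["im"];d=D["d"]
def box(u0,u1,v0,v1):
    return P[v0:v1,u0:u1].reshape(-1,3)
# table level
print("table",np.nanmedian(box(300,350,260,330),0))
q=box(265,340,175,275); 
r=q[(q[:,2]>0.045)&(q[:,2]<0.08)]
print(len(r),r.min(0),r.max(0)); print(np.percentile(q[:,2],[5,25,50,75,95]))
for a in("rim",): 
    print(cv2.minAreaRect(r[r[:,0]>r[:,0].max()-0.0].astype(np.float32)[:,:2]) if len(r)>2 else 0)
m=box(355,440,170,250); g=im[170:250,355:440].reshape(-1,3).max(1)<50
print("mat",cv2.minAreaRect(m[g&(m[:,2]<0.03)][:,:2].astype(np.float32)*1000),np.median(m[g],0))
big=cv2.resize(im[110:290,90:350][:,:,::-1],None,fx=3,fy=3,interpolation=cv2.INTER_CUBIC);cv2.imwrite("pics/topz.png",big)
D=np.load("side0.npz")
big=cv2.resize(D["im"][170:300,90:350][:,:,::-1],None,fx=3,fy=3,interpolation=cv2.INTER_CUBIC);cv2.imwrite("pics/sidez.png",big)
E
```

```text
table [ 0.33547356 -0.14907277  0.00086694]
548 [ 0.41877189 -0.17432973  0.04508929] [ 0.65149445 -0.01114624  0.06734732]
[nan nan nan nan nan]
((0.0, 0.0), (0.0, 0.0), 0.0)
mat ((579.9805908203125, -357.6734619140625), (177.72695922851562, 187.8174591064453), 3.0009725093841553) [nan nan nan]
```

View pics/topz.png

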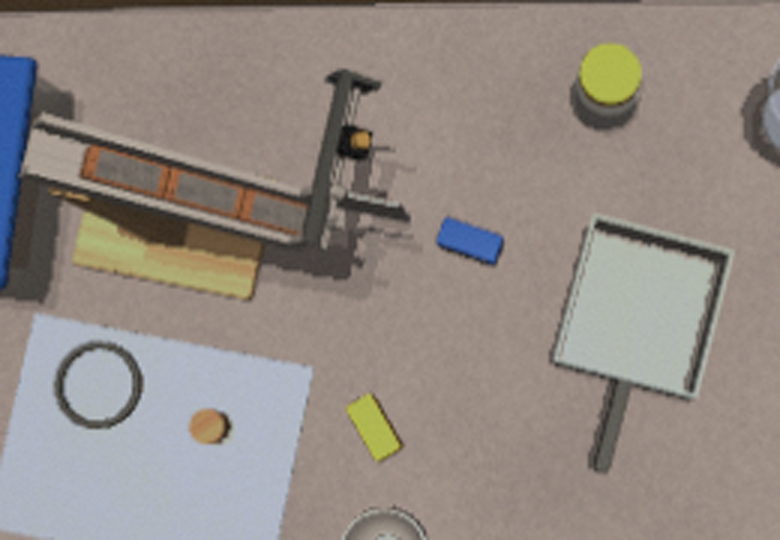

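View pics/sidez.png

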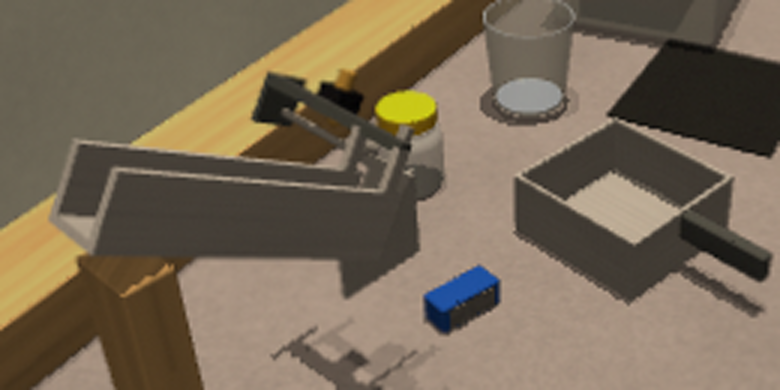

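```bash
python3 - <<'E'
from h import *
S=np.load("side0.npz");P=S["P"];T=np.load("top0.npz")["P"]
def plane(q):
    q=q[~np.isnan(q).any(1)];
    for _ in range(4):
        c=q.mean(0);n=np.linalg.svd(q-c)[2][2];r=(q-c)@n
        q=q[abs(r)<=2*r.std()+1e-4]
    return c,n*np.sign(n[0] or 1),r.std(),len(q)
def poly(pts,ox=90,oy=170):
    m=np.zeros((420,560),np.uint8);cv2.fillPoly(m,[np.array([[ox+a/3,oy+b/3] for a,b in pts]).round().astype(int)],1);return m>0
w=poly([(125,185),(360,200),(360,245),(110,240)])
c,n,s,k=plane(P[w]);print("wall",c,n,s,k,np.degrees(np.arctan2(n[1],n[0])))
w=poly([(350,265),(410,220),(412,240),(350,285)])
c,n,s,k=plane(P[w]);print("paddle",c,n,s,k,np.degrees(np.arctan2(n[1],n[0])))
for a in [(345,262),(415,180),(417,250),(346,294),(408,130)]:
    u,v=90+a[0]//3,170+a[1]//3; print(a,P[v-1:v+2,u-1:u+2,:].reshape(-1,3).round(3)[[0,4,8]].tolist())
# chute floor between? blocks in top
m=poly([(90,150),(165,172),(160,190),(90,172)],90,110)
print("top block",plane(T[m]))
m=poly([(250,195),(300,208),(296,230),(248,215)],90,110)
print("low block",plane(T[m]))
# paddle edge from top
for a in [(350,205),(375,209),(400,213),(318,180),(330,120),(345,80)]:
    u,v=90+a[0]//3,110+a[1]//3; print(a,T[v-1:v+2,u-1:u+2,:].reshape(-1,3).round(3)[[1,4,7]].tolist())
E
```

```text
wall [0.62184174 0.29995913 0.24989383] [ 0.97864345 -0.20553589 -0.00346344] 0.0007451949408857053 1318 -11.860943584874796
paddle [0.63441719 0.16300532 0.12413335] [ 0.8095509  -0.04584702  0.58525668] 0.0028079405272392753 154 -3.241350052339094
(345, 262) [[0.609, 0.235, 0.18], [0.652, 0.184, 0.124], [0.651, 0.181, 0.12]]
(415, 180) [[0.595, 0.175, 0.21], [0.755, -0.042, 0.018], [0.75, -0.041, 0.017]]
(417, 250) [[0.637, 0.121, 0.099], [0.635, 0.121, 0.097], [0.706, 0.023, -0.003]]
(346, 294) [[0.652, 0.19, 0.101], [0.652, 0.187, 0.096], [0.725, 0.103, -0.003]]
(408, 130) [[0.611, 0.156, 0.233], [0.608, 0.157, 0.233], [0.607, 0.155, 0.23]]
top block (array([0.64789767, 0.30700714, 0.27326657]), array([ 0.06451741,  0.51043497, -0.85749265]), np.float64(0.0013125487927130154), 176)
low block (array([0.62637236, 0.20951917, 0.21028344]), array([ 0.098361  ,  0.51150575, -0.85363164]), np.float64(0.0012525247647605393), 133)
(350, 205) [[0.646, 0.161, 0.154], [0.647, 0.164, 0.138], [0.648, 0.167, 0.12]]
(375, 209) [[0.641, 0.137, 0.164], [0.642, 0.139, 0.149], [0.642, 0.141, 0.134]]
(400, 213) [[0.638, 0.118, 0.156], [0.637, 0.12, 0.143], [0.638, 0.122, 0.128]]
(318, 180) [[0.647, 0.169, 0.242], [0.645, 0.169, 0.24], [0.643, 0.169, 0.24]]
(330, 120) [[0.694, 0.16, 0.241], [0.691, 0.16, 0.243], [0.689, 0.16, 0.244]]
(345, 80) [[0.727, 0.149, 0.241], [0.725, 0.149, 0.242], [0.723, 0.149, 0.241]]
```

```bash
python3 - <<'E'
from h import *
S=np.load("side0.npz")["P"].reshape(-1,3);Z=np.load("top0.npz");T=Z["P"].reshape(-1,3)
ex=np.array([.9786,-.2055]);ey=np.array([.2055,.9786])
for nm,Q in(("side",S),("top",T)):
    a=Q[:,:2]@ex;b=Q[:,:2]@ey;z=Q[:,2]
    m=(abs(a-.600)<.008)&(b>.22)&(b<.34)&(z>.09)&(z<.172)
    print(nm,m.sum(),np.percentile(b[m],[0,1,3,97,99,100]).round(4),np.percentile(z[m],[0,1,50,99,100]).round(3),np.median(a[m]))
    m=(abs(a-.569)<.08)&(b>.2)&(b<.36)&(z>.2)&(z<.262)
    print(" bracket",np.percentile(b[m],[0,1,3]).round(4))
# pan
for nm,Q in(("side",S),("top",T)):
    m=(Q[:,0]>.4)&(Q[:,0]<.7)&(Q[:,1]>-.2)&(Q[:,1]<.02)&(Q[:,2]>.052)&(Q[:,2]<.066)
    q=Q[m]; 
    # split handle
    c=cv2.minAreaRect((q[:,:2]*1000).astype(np.float32));print(nm,len(q),c)
    r=q[q[:,0]>.505]; h=q[q[:,0]<.49]
    print("  rim",cv2.minAreaRect((r[:,:2]*1000).astype(np.float32)),len(r))
    print("  handle",cv2.minAreaRect((h[:,:2]*1000).astype(np.float32)),len(h),h[:,2].mean() if len(h) else 0,h.mean(0))
    # interior floor
    m=(Q[:,0]>.4)&(Q[:,0]<.7)&(Q[:,1]>-.2)&(Q[:,1]<.02)&(Q[:,2]>.001)&(Q[:,2]<.008)
    # mat
    m=(Q[:,0]>.45)&(Q[:,0]<.7)&(Q[:,1]>-.5)&(Q[:,1]<-.23)
E
```

```text
side 335 [0.2463 0.2471 0.2475 0.32   0.3208 0.3211] [0.092 0.094 0.111 0.154 0.168] 0.5985092763111538
 bracket [0.2653 0.2721 0.2752]
top 127 [0.2448 0.2452 0.2458 0.3042 0.3077 0.3098] [0.097 0.098 0.142 0.172 0.172] 0.5994484447320417
 bracket [0.2649 0.2679 0.2713]
side 595 ((522.7462768554688, -80.34493255615234), (139.77793884277344, 227.96800231933594), 74.60855865478516)
  rim ((563.9570922851562, -91.57012176513672), (139.8694610595703, 142.37847900390625), 74.73800659179688) 360
  handle ((467.1863098144531, -79.77616882324219), (53.974178314208984, 120.4717788696289), 38.38292694091797) 165 0.0556779397729404 [ 0.45764341 -0.07065195  0.05567794]
top 500 ((526.8771362304688, -80.75631713867188), (134.25048828125, 225.8999786376953), 74.21372985839844)
  rim ((568.0382690429688, -92.34201049804688), (134.23631286621094, 140.49244689941406), 74.34262084960938) 276
  handle ((469.91510009765625, -79.38636016845703), (50.74046325683594, 113.91307067871094), 38.40043640136719) 157 0.05862187985251817 [ 0.45681225 -0.06529538  0.05862188]
```

```bash
python3 - <<'E'
from h import *
S=np.load("side0.npz")["P"].reshape(-1,3);Z=np.load("top0.npz");T=Z["P"];TI=T
T=T.reshape(-1,3)
for nm,Q in(("side",S),("top",T)):
    m=(Q[:,0]>.40)&(Q[:,0]<.475)&(Q[:,1]>-.085)&(Q[:,1]<.02)&(Q[:,2]>.045)&(Q[:,2]<.066)
    h=Q[m];print(nm,cv2.minAreaRect((h[:,:2]*1000).astype(np.float32)),len(h),h.mean(0),h[:,2].max())
    m=(Q[:,0]>.6)&(Q[:,0]<.85)&(Q[:,1]>-.12)&(Q[:,1]<.03)&(Q[:,2]>.07)&(Q[:,2]<.1)
    print("jar",Q[m].mean(0),Q[m].min(0),Q[m].max(0))
    m=(Q[:,0]>.66)&(Q[:,0]<.9)&(Q[:,1]>-.36)&(Q[:,1]<-.15)&(Q[:,2]>.04)&(Q[:,2]<.12)
    if m.sum(): print("tub",Q[m].min(0),Q[m].max(0))
# desired tool motion in tool frame
def Rq(q):
    from scipy.spatial.transform import Rotation as R; return R.from_quat(q)
o=manip.get_obs();r=Rq(o["ee_rot"]);print(r.as_matrix().round(4))
tgt=np.array([.4495,-.0600,.15]);print(r.inv().apply(tgt-o["position"]))
E
```

```text
side ((442.99853515625, -56.46487045288086), (16.639720916748047, 62.03913879394531), 73.48375701904297) 160 [ 0.44239809 -0.05360764  0.05302509] 0.05848740417532061
jar [ 0.77059068 -0.05751874  0.08153033] [ 0.74598562 -0.0887628   0.07003466] [ 0.80349761 -0.0322618   0.08590494]
tub [ 0.70208138 -0.35985302  0.04001111] [ 0.89998607 -0.15000625  0.10056731]
top ((445.98431396484375, -57.78701400756836), (13.811450958251953, 57.72407150268555), 74.14604187011719) 112 [ 0.44581927 -0.05758488  0.058506  ] 0.06340448326401993
jar [ 0.77381204 -0.06365239  0.08550597] [ 0.7473981  -0.09068639  0.07314381] [ 0.80228687 -0.03607507  0.09118724]
tub [ 0.70561728 -0.35993905  0.04000035] [ 0.89992401 -0.15018002  0.10503979]
[[ 9.617e-01  2.742e-01 -4.000e-04]
 [ 2.742e-01 -9.617e-01  1.200e-03]
 [-1.000e-04 -1.300e-03 -1.000e+00]]
[ 0.41582014 -0.44359248  0.09815448]
```

Request:
jog_arm:
  steps: [0.085,0.04,-0.03,0,0.05,0.085,0.07,-0.06,0,0.1,0.085,0.1,-0.09,0,0.15,0.085,0.13,-0.12,0,0.2,0.085,0.16,-0.155,0,0.25,0.085,0.19,-0.19,0,0.3,0.085,0.22,-0.22,0,0.35,0.085,0.245,-0.25,0,0.4,0.085,0.27,-0.28,0,0.45,0.085,0.3,-0.31,0,0.548]
  grip_force: 100

```text
clock: 1.1
position: [0.3748, -0.2193, 0.2482]
ee_rot: [0.991, -0.136, -0.0, 0.0]
ft_force: [0.8, -0.1, -0.2]
grip_width: 0.996
```

```bash
cat >> h.py <<'E'
from scipy.spatial.transform import Rotation as R
def tool():
    o=manip.get_obs();r=R.from_quat(o["ee_rot"]);X=r.as_matrix()
    return o,r,np.degrees(np.arctan2(X[1,0],X[0,0]))
def to(x,y,z,yaw=None):
    o,r,a=tool();print("t",round(o["clock"],2),"pos",o["position"].round(4),"yaw",round(a,2),"zax",r.as_matrix()[:,2].round(4),"F",o["ft_force"].round(2),"M",o["torque"].round(2),"grip",round(o["grip_width"]*85.4,1))
    print("shift",r.inv().apply(np.array([x,y,z])-o["position"]).round(4),"twist",None if yaw is None else round(np.radians(a-yaw),4), "q",o["joint_pos"].round(2))
E
python3 -c "
from h import *
to(.4495,-.059,.15,-15.5)"
```

```text
t 1.1 pos [ 0.3748 -0.2193  0.2482] yaw -15.65 zax [-4.e-04 -4.e-04 -1.e+00] F [ 0.78 -0.06 -0.21] M [-0.06 -0.08  0.04] grip 85.1
shift [ 0.0287 -0.1745  0.0981] twist -0.0027 q [ 0.86 -0.07 -0.41  1.91 -0.03  1.3  -1.39]
```

Request:
jog_arm:
  steps: [0.085,0.005,-0.03,0.02,0,0.085,0.01,-0.06,0.03,0,0.085,0.015,-0.09,0.05,0,0.085,0.02,-0.12,0.07,0,0.085,0.025,-0.15,0.085,0,0.085,0.028,-0.174,0.1,0,0.085,0.028,-0.174,0.12,0,0.085,0.028,-0.174,0.13,0,0.085,0.028,-0.174,0.13,0,0.085,0.028,-0.174,0.13,0]

```text
clock: 2.1
position: [0.4484, -0.061, 0.1187]
ee_rot: [0.991, -0.135, 0.0, 0.0]
ft_force: [0.8, 0.1, 0.6]
grip_width: 0.995
```

```bash
python3 -c "
from h import *
to(.4495,-.059,.044,-15.5)
im,d,P=shot('top','top1');im2,d,P=shot('side','side1')
cv2.imwrite('pics/z1.png',np.hstack([cv2.resize(im[170:310,230:350][:,:,::-1],None,fx=3.3,fy=3.3),cv2.resize(im2[190:330,240:360][:,:,::-1],None,fx=3.3,fy=3.3)]))
"
```

```text
t 2.1 pos [ 0.4484 -0.061   0.1187] yaw -15.54 zax [ 1.e-04 -1.e-04 -1.e+00] F [0.8  0.07 0.62] M [ 0.07 -0.05  0.01] grip 84.9
shift [ 0.0005 -0.0023  0.0747] twist -0.0007 q [ 0.64  0.12 -0.63  2.02  0.09  1.02 -1.87]
```

View pics/z1.png

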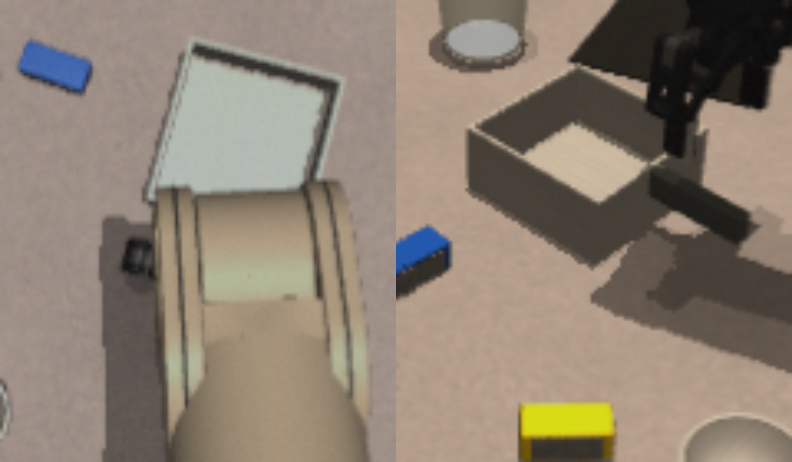

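Request:
jog_arm:
  steps: [0.085,0,0,0,-0.14,0.085,0,0,0,-0.28,0.085,0,0,0,-0.42,0.085,0,0,0,-0.56,0.085,0,0,0,-0.7,0.085,0,0,0,-0.84,0.085,0,0,0,-0.98,0.085,0,0,0,-1.12,0.085,0,0,0,-1.26,0.085,0,0,0,-1.4]

```text
clock: 3.2
position: [0.4487, -0.0609, 0.1191]
ee_rot: [0.843, 0.537, 0.0, 0.001]
ft_force: [0.2, -0.3, -0.0]
grip_width: 0.995
```

Request:
jog_arm:
  steps: [0.085,0,0,0,-0.14,0.085,0,0,0,-0.28,0.085,0,0,0,-0.42,0.085,0,0,0,-0.56,0.085,0,0,0,-0.7,0.085,0,0,0,-0.84,0.085,0,0,0,-0.98,0.085,0,0,0,-1.12,0.085,0,0,0,-1.26,0.085,0,0,0,-1.4]

```text
clock: 4.2
position: [0.4487, -0.061, 0.1191]
ee_rot: [0.299, 0.954, -0.0, 0.001]
ft_force: [0.9, -0.1, -0.8]
grip_width: 0.993
```

```bash
python3 -c "
from h import *
to(.4495,-.059,.044,164.5)
"
```

```text
t 4.2 pos [ 0.4487 -0.061   0.1191] yaw 145.23 zax [ 1.1e-03 -9.0e-04 -1.0e+00] F [ 0.89 -0.13 -0.8 ] M [ 0.03 -0.04 -0.03] grip 84.8
shift [0.0006 0.0021 0.0751] twist -0.3363 q [ 0.87  0.16 -0.87  2.01  0.14  1.03  0.89]
```

Request:
jog_arm:
  steps: [0.085,0.001,0.002,0,-0.12,0.085,0.001,0.002,0,-0.24,0.085,0.001,0.002,0,-0.338,0.085,0.001,0.002,0.015,-0.338,0.085,0.001,0.002,0.03,-0.338,0.085,0.001,0.002,0.045,-0.338,0.085,0.001,0.002,0.06,-0.338,0.085,0.001,0.002,0.07,-0.338,0.085,0.001,0.002,0.075,-0.338,0.085,0.001,0.002,0.075,-0.338]

```text
clock: 5.2
position: [0.4482, -0.058, 0.0425]
ee_rot: [0.136, 0.991, 0.0, -0.001]
ft_force: [-0.2, -0.3, -0.4]
grip_width: 0.997
```

```bash
python3 -c "
from h import *
to(.4495,-.059,.044,164.5)
im2,d,P=shot('side','side2')
cv2.imwrite('pics/z2.png',cv2.resize(im2[190:300,240:360][:,:,::-1],None,fx=5,fy=5))
"
```

```text
t 5.2 pos [ 0.4482 -0.058   0.0425] yaw 164.31 zax [-1.3e-03  6.0e-04 -1.0e+00] F [-0.18 -0.31 -0.4 ] M [ 0.04  0.03 -0.05] grip 85.1
shift [-0.0015 -0.0006 -0.0015] twist -0.0033 q [ 0.82  0.31 -0.86  2.07  0.3   0.88  1.08]
```

View pics/z2.png

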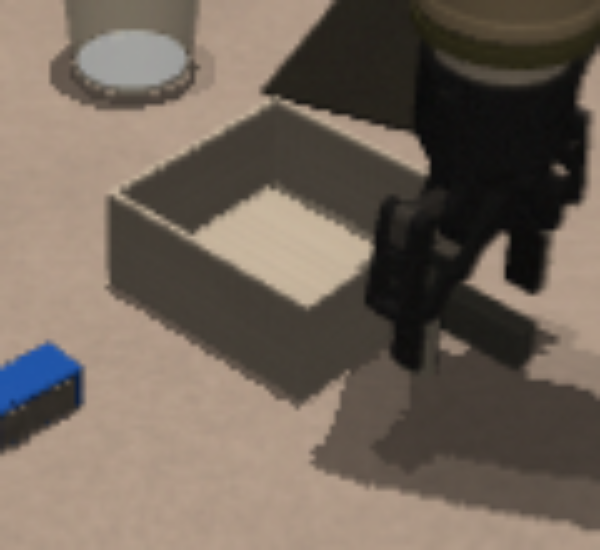

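Request:
jog_arm:
  steps: [0.05,0,0,0,0,0.02,0,0,0,0,0.005,0,0,0,0,0.005,0,0,0,0,0.005,0,0,0,0,0.005,0,0,0,0,0.005,0,0,0,0,0.005,0,0,0,0,0.005,0,0,0,0,0.005,0,0,0,0]
  grip_force: 110

```text
clock: 6.25
position: [0.4487, -0.0583, 0.0437]
ee_rot: [0.136, 0.991, -0.0, 0.0]
ft_force: [-2.5, -1.0, 6.8]
grip_width: 0.147
```

```bash
python3 -c "
from h import *
to(.4495,-.059,.16,164.5)
"
```

```text
t 6.25 pos [ 0.4487 -0.0583  0.0437] yaw 164.32 zax [ 1.e-04 -5.e-04 -1.e+00] F [-2.47 -0.98  6.77] M [-0.01  0.43  0.01] grip 12.6
shift [-0.0009 -0.0005 -0.1163] twist -0.0032 q [ 0.82  0.31 -0.86  2.07  0.3   0.89  1.08]
```

Request:
jog_arm:
  steps: [0.005,0,0,-0.005,0,0.005,0,0,-0.015,0,0.005,0,0,-0.025,0,0.005,0,0,-0.04,0,0.005,0,0,-0.055,0,0.005,0,0,-0.07,0,0.005,0,0,-0.08,0,0.005,0,0,-0.085,0,0.005,0,0,-0.085,0,0.005,0,0,-0.085,0]

```text
clock: 7.25
position: [0.4484, -0.0583, 0.128]
ee_rot: [0.137, 0.991, -0.0, -0.0]
ft_force: [-0.0, 0.4, -2.4]
grip_width: 0.147
```

```bash
cat > pan.py <<'E'
from h import *
import sys
def pan(tag):
    im,d,P=shot('top','top'+tag); o,r,a=tool()
    Q=P.reshape(-1,3); p=o["position"]; yaw=np.radians(a-180); c=np.array([np.cos(yaw),np.sin(yaw)]); n=np.array([-c[1],c[0]])
    L=np.c_[(Q[:,:2]-p[:2])@c,(Q[:,:2]-p[:2])@n,Q[:,2]]
    m=(L[:,0]>.03)&(L[:,0]<.24)&(abs(L[:,1])<.1)&(L[:,2]>p[2]-.06)&(L[:,2]<p[2]+.05)
    l=L[m]; 
    rim=l[l[:,2]>p[2]-.005]
    print("n",len(rim),"rect",cv2.minAreaRect((rim[:,:2]*1000).astype(np.float32)))
    f=rim[rim[:,0]>.182]; print("front rim z",np.median(f[:,2]),"x",f[:,0].max(),"y",f[:,1].min(),f[:,1].max(), "n",len(f))
    for s in(-1,1):
        w=rim[(rim[:,1]*s>.055)]
        if len(w)>8: print("side",s,np.polyfit(w[:,0],w[:,2],1),len(w))
    to(*p)
pan(sys.argv[1])
E
python3 pan.py 3
```

```text
n 326 rect ((125.7516098022461, -1.126007080078125), (136.70750427246094, 134.87355041503906), 0.03657262772321701)
front rim z 0.1422397556638364 x 0.1941185132550021 y -0.06852464402028241 0.06622419813294181 n 163
side -1 [-0.01206764  0.14292665] 97
side 1 [-0.02894173  0.14733588] 102
t 7.3 pos [ 0.4483 -0.0582  0.1278] yaw 164.31 zax [-9.e-04  2.e-04 -1.e+00] F [-0.56  1.72 -2.57] M [0.14 0.22 0.01] grip 12.4
shift [0. 0. 0.] twist None q [ 0.91  0.15 -0.92  2.    0.14  1.05  1.22]
```

View pics/top3.png

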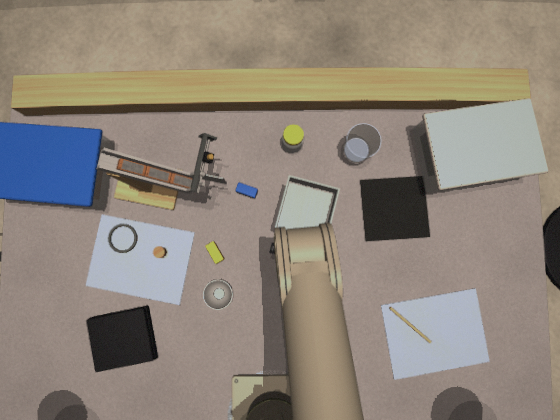

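```bash
cat >> h.py <<'E'
O=np.array([.6235,.2007]);EX=np.array([.9786,-.2055]);EY=np.array([.2055,.9786])
def disp():
    o,r,a=tool();p=o["position"][:2]-O;print("disp TCP",(p@EX).round(4),(p@EY).round(4),"front x",(p@EX+.193).round(4),"F disp",(o["ft_force"][:2]@EX).round(2),(o["ft_force"][:2]@EY).round(2),o["ft_force"][2].round(2))
def todisp(x,y,z,yaw=168):
    w=O+x*EX+y*EY; to(w[0],w[1],z,yaw)
E
python3 -c "
from h import *
disp();todisp(-.178,-.17,.126);todisp(-.180,-.041,.126)"
```

```text
disp TCP -0.1183 -0.2894 front x 0.0747 F disp -0.9 1.57 -2.57
t 7.3 pos [ 0.4483 -0.0582  0.1278] yaw 164.31 zax [-9.e-04  2.e-04 -1.e+00] F [-0.56  1.72 -2.57] M [0.14 0.22 0.01] grip 12.4
shift [0.0675 0.1152 0.0018] twist -0.0644 q [ 0.91  0.15 -0.92  2.    0.14  1.05  1.22]
t 7.3 pos [ 0.4483 -0.0582  0.1278] yaw 164.31 zax [-9.e-04  2.e-04 -1.e+00] F [-0.56  1.72 -2.57] M [0.14 0.22 0.01] grip 12.4
shift [0.0781 0.2438 0.0018] twist -0.0644 q [ 0.91  0.15 -0.92  2.    0.14  1.05  1.22]
```

Request:
jog_arm:
  steps: [0.005,0.01,0.012,0.001,-0.006,0.005,0.02,0.03,0.001,-0.012,0.005,0.032,0.05,0.001,-0.02,0.005,0.045,0.07,0.001,-0.03,0.005,0.055,0.09,0.001,-0.04,0.005,0.063,0.103,0.001,-0.05,0.005,0.067,0.112,0.001,-0.064,0.005,0.068,0.115,0.001,-0.064,0.005,0.068,0.115,0.001,-0.064,0.005,0.068,0.115,0.001,-0.064]

```text
clock: 8.3
position: [0.4144, 0.0702, 0.1272]
ee_rot: [0.105, 0.994, -0.0, -0.0]
ft_force: [-0.0, 0.1, -2.0]
grip_width: 0.147
```

```bash
python3 -c "
from h import *
disp();todisp(-.180,-.041,.126)"
```

```text
disp TCP -0.1778 -0.1707 front x 0.0152 F disp -0.04 0.11 -1.99
t 8.3 pos [0.4144 0.0702 0.1272] yaw 167.91 zax [-2.e-04 -0.e+00 -1.e+00] F [-0.02  0.12 -1.99] M [ 0.06  0.21 -0.09] grip 12.6
shift [0.0027 0.1297 0.0012] twist -0.0015 q [ 0.77  0.07 -1.06  2.07  0.07  1.03  1.04]
```

Request:
jog_arm:
  steps: [0.005,0.002,0.008,0.001,0,0.005,0.002,0.022,0.001,0,0.005,0.002,0.04,0.001,0,0.005,0.002,0.06,0.001,0,0.005,0.002,0.08,0.001,0,0.005,0.002,0.1,0.001,0,0.005,0.002,0.115,0.001,0,0.005,0.002,0.125,0.001,0,0.005,0.002,0.13,0.001,0,0.005,0.002,0.13,0.001,0]

```text
clock: 9.3
position: [0.4393, 0.1988, 0.1262]
ee_rot: [0.104, 0.995, 0.0, -0.0]
ft_force: [-0.2, 0.9, -2.6]
grip_width: 0.146
```

```bash
python3 -c "
from h import *
disp();todisp(-.180,-.041,.126)"; python3 pan.py 4; python3 -c "
from h import *
im2,d,P=shot('side','side4')
im=np.load('top4.npz')['im']
cv2.imwrite('pics/z4.png',np.hstack([cv2.resize(im[110:290,120:280][:,:,::-1],None,fx=2.3,fy=2.3),cv2.resize(im2[150:330,140:300][:,:,::-1],None,fx=2.3,fy=2.3)]))"
```

```text
disp TCP -0.1798 -0.0397 front x 0.0132 F disp -0.33 0.8 -2.55
t 9.3 pos [0.4393 0.1988 0.1262] yaw 168.01 zax [-3.e-04  3.e-04 -1.e+00] F [-0.16  0.85 -2.55] M [ 0.07  0.25 -0.07] grip 12.5
shift [ 0.0002 -0.0013  0.0002] twist 0.0001 q [ 0.45  0.3  -1.08  1.93  0.29  1.08  0.62]
n 622 rect ((122.35600280761719, 0.49597930908203125), (183.07989501953125, 136.0046844482422), 0.11720454692840576)
front rim z 0.1421493235602942 x 0.21395385726108668 y -0.06693876605710772 0.02350683603598748 n 189
side -1 [0.00388747 0.13802722] 164
side 1 [-0.0219829  0.1392106] 163
t 9.35 pos [0.4394 0.1981 0.1262] yaw 167.97 zax [-3.e-04 -2.e-04 -1.e+00] F [-0.34 -0.07 -1.67] M [0.03 0.26 0.05] grip 12.8
shift [0. 0. 0.] twist None q [ 0.45  0.3  -1.07  1.93  0.29  1.08  0.62]
```

View pics/z4.png

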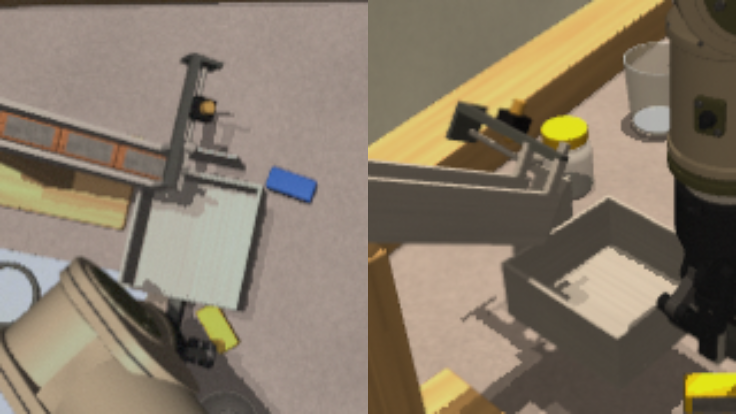

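Request:
jog_arm:
  steps: [0.005,-0.003,0,0,0,0.005,-0.007,0,0,0,0.005,-0.011,0,0,0,0.005,-0.015,0,0,0,0.005,-0.018,0,0,0,0.005,-0.021,0,0,0,0.005,-0.024,0,0,0,0.005,-0.027,0,0,0,0.005,-0.027,0,0,0,0.005,-0.027,0,0,0]

```text
clock: 10.4
position: [0.4658, 0.1928, 0.1262]
ee_rot: [0.105, 0.994, -0.0, -0.0]
ft_force: [-1.3, -0.3, -2.8]
grip_width: 0.146
```

```bash
python3 -c "
from h import *
disp();todisp(-.180,-.041,.126)"
```

```text
disp TCP -0.1527 -0.0401 front x 0.0403 F disp -1.18 -0.56 -2.77
t 10.4 pos [0.4658 0.1928 0.1262] yaw 167.98 zax [-1.e-04 -1.e-04 -1.e+00] F [-1.27 -0.31 -2.77] M [ 0.01  0.47 -0.14] grip 12.5
shift [ 0.0273 -0.0009  0.0003] twist -0.0004 q [ 0.43  0.35 -1.04  1.88  0.34  1.1   0.62]
```

Request:
jog_arm:
  steps: [0.005,-0.002,0,0,0,0.005,-0.005,0,0,0,0.005,-0.008,0,0,0,0.005,-0.011,0,0,0,0.005,-0.014,0,0,0,0.005,-0.017,0,0,0,0.005,-0.02,0,0,0,0.005,-0.02,0,0,0,0.005,-0.02,0,0,0,0.005,-0.02,0,0,0]

```text
clock: 11.4
position: [0.4852, 0.1887, 0.1262]
ee_rot: [0.105, 0.995, -0.0, -0.0]
ft_force: [-3.6, 1.6, -2.4]
grip_width: 0.144
```

```bash
python3 -c "
from h import *
disp();todisp(-.180,-.041,.126)
im,d,P=shot('top','top5')
cv2.imwrite('pics/z5.png',cv2.resize(im[110:290,120:280][:,:,::-1],None,fx=3,fy=3))"
```

```text
disp TCP -0.1329 -0.0402 front x 0.0601 F disp -3.88 0.81 -2.39
t 11.4 pos [0.4852 0.1887 0.1262] yaw 167.99 zax [-3.e-04 -1.e-04 -1.e+00] F [-3.63  1.59 -2.39] M [ 0.19  1.03 -0.15] grip 12.3
shift [ 0.0471 -0.001   0.0002] twist -0.0002 q [ 0.41  0.39 -1.02  1.84  0.37  1.12  0.63]
```

View pics/z5.png

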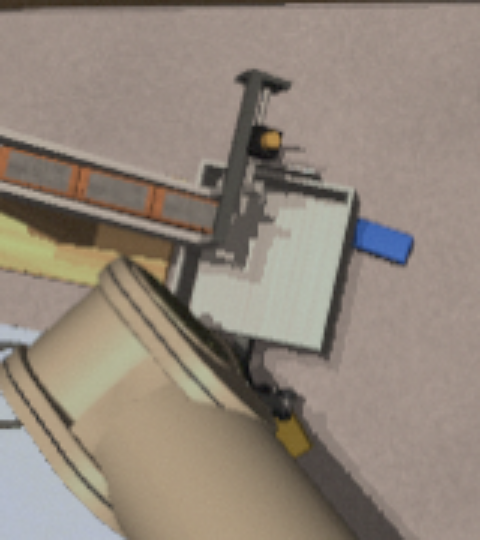

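Request:
jog_arm:
  steps: [0.005,-0.0005,0,0,0,0.005,-0.001,0,0,0,0.005,-0.0015,0,0,0,0.005,-0.002,0,0,0,0.005,-0.002,0,0,0,0.005,-0.002,0,0,0,0.005,-0.002,0,0,0,0.005,-0.002,0,0,0,0.005,-0.002,0,0,0,0.005,-0.002,0,0,0]

```text
clock: 12.45
position: [0.4858, 0.1887, 0.1259]
ee_rot: [0.104, 0.995, -0.0, -0.001]
ft_force: [-11.2, 2.0, -0.5]
grip_width: 0.146
```

```bash
python3 -c "
from h import *
disp()"
```

```text
disp TCP -0.1323 -0.04 front x 0.0607 F disp -11.35 -0.3 -0.45
```

Request:
jog_arm:
  steps: [0.005,-0.0003,0,0,0,0.005,-0.0006,0,0,0,0.005,-0.0006,0,0,0,0.005,-0.0006,0,0,0,0.005,-0.0006,0,0,0,0.005,-0.0006,0,0,0,0.005,-0.0006,0,0,0,0.005,-0.0006,0,0,0,0.005,-0.0006,0,0,0,0.005,-0.0006,0,0,0]

```text
clock: 13.45
position: [0.4865, 0.1886, 0.1259]
ee_rot: [0.104, 0.995, -0.0, -0.001]
ft_force: [-10.0, 1.9, -1.0]
grip_width: 0.144
```

```bash
python3 -c "
from h import *
disp();to(0,0,0)
im,d,P=shot('top','top6');im2,d,P=shot('side','side6')
cv2.imwrite('pics/z6.png',np.hstack([cv2.resize(im[110:290,120:280][:,:,::-1],None,fx=2.3,fy=2.3),cv2.resize(im2[150:330,140:300][:,:,::-1],None,fx=2.3,fy=2.3)]))"
```

```text
disp TCP -0.1315 -0.04 front x 0.0615 F disp -10.15 -0.17 -0.96
t 13.45 pos [0.4865 0.1886 0.1259] yaw 168.03 zax [-2.4e-03 -3.0e-04 -1.0e+00] F [-9.97  1.92 -0.96] M [ 0.42  1.95 -0.24] grip 12.3
shift [ 0.4366 -0.2853  0.1271] twist None q [ 0.41  0.39 -1.02  1.84  0.37  1.12  0.63]
```

View pics/z6.png

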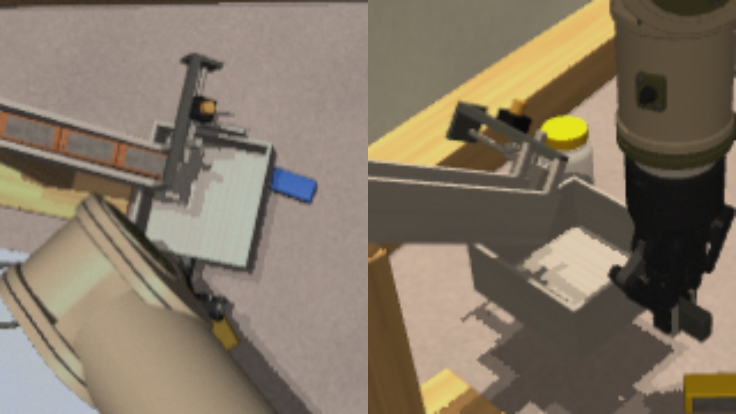

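```bash
python3 - <<'E'
from h import *
S=np.load("side6.npz")["P"].reshape(-1,3);T=np.load("top6.npz")["P"].reshape(-1,3)
for nm,Q in(("side",S),("top",T)):
    x=(Q[:,:2]-O)@EX;y=(Q[:,:2]-O)@EY;z=Q[:,2]
    # rim of front wall: around x .05-.065
    for a,b in((-.105,-.08),(-.08,-.06),(-.06,-.03),(-.03,0),(0,.025)):
        m=(x>.03)&(x<.09)&(y>a)&(y<b)&(z>.08)&(z<.2)
        if m.sum()>3:
            h=np.histogram(x[m],bins=np.arange(.03,.091,.004));print(nm,a,m.sum(),"z",np.percentile(z[m],[5,50,95]).round(4),h[0])
    for s,a,b in((-1,-.112,-.102),(1,.018,.03)):
        m=(x>-.08)&(x<.065)&(y>a)&(y<b)&(z>.12)&(z<.16)
        if m.sum()>5: print(" siderim",s,np.polyfit(x[m],z[m],1),m.sum())
    m=(y>-.06)&(y<-.025)&(x>-.16)&(x<-.08)&(z>.09)&(z<.16)
big=cv2.resize(np.load("side6.npz")["im"][180:300,180:330][:,:,::-1],None,fx=5,fy=5,interpolation=cv2.INTER_CUBIC);cv2.imwrite("pics/s6z.png",big)
E
```

```text
side -0.105 338 z [0.0831 0.1048 0.1387] [ 33  28  26  30  26  74 118   3   0   0   0   0   0   0   0]
side -0.08 114 z [0.0825 0.0854 0.1582] [ 7  9 11 11  8 23 30 15  0  0  0  0  0  0  0]
side -0.06 123 z [0.0822 0.0839 0.0931] [15 16 12 16 16 18 30  0  0  0  0  0  0  0  0]
side -0.03 121 z [0.0825 0.0916 0.1157] [ 8  7  7 12  9 24 54  0  0  0  0  0  0  0  0]
side 0 55 z [0.0855 0.1204 0.1395] [ 4 13  9  8  5  8  8  0  0  0  0  0  0  0  0]
 siderim -1 [0.01998791 0.13125671] 221
 siderim 1 [-0.01199729  0.13161178] 401
top -0.105 107 z [0.0847 0.0889 0.143 ] [10  9 10 10  8 10 44  6  0  0  0  0  0  0  0]
top -0.08 145 z [0.0847 0.0903 0.1701] [15  9 12 11 10 12 40 31  5  0  0  0  0  0  0]
top -0.06 203 z [0.0837 0.0897 0.17  ] [16 18 14 16 15 17 59 43  5  0  0  0  0  0  0]
top -0.03 92 z [0.0838 0.0873 0.1562] [ 9 15 11 14  7  7 22  7  0  0  0  0  0  0  0]
top 0 77 z [0.0879 0.1296 0.1442] [ 0  2  5  8 12 13 29  8  0  0  0  0  0  0  0]
 siderim -1 [-0.0108354   0.13796916] 154
 siderim 1 [0.00073789 0.13621669] 94
```

View pics/s6z.png

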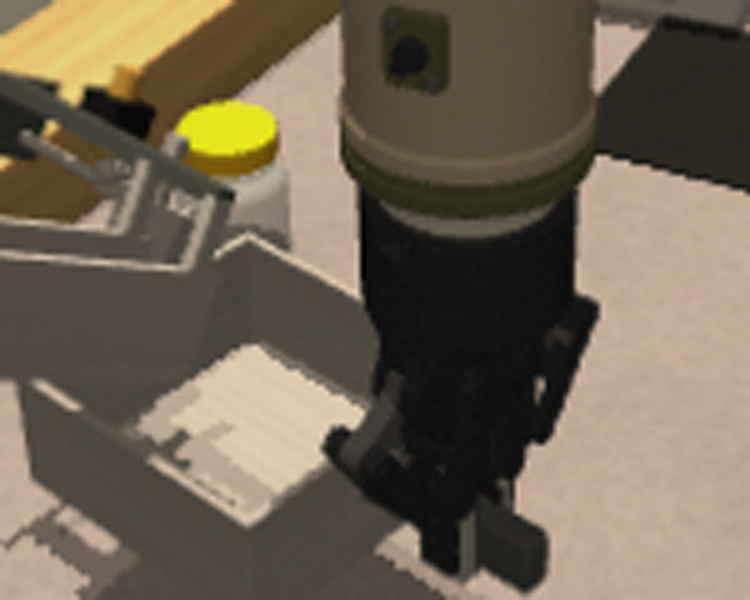

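Request:
jog_arm:
  steps: [0.005,-0.0003,0,0,0,0.005,-0.0006,0,0,0,0.005,-0.0008,0,0,0,0.005,-0.001,0,0,0,0.005,-0.001,0,0,0,0.005,-0.001,0,0,0,0.005,-0.001,0,0,0,0.005,-0.001,0,0,0,0.005,-0.001,0,0,0,0.005,-0.001,0,0,0]

```text
clock: 14.55
position: [0.4876, 0.1883, 0.126]
ee_rot: [0.104, 0.995, -0.0, -0.001]
ft_force: [-9.0, 2.8, -1.5]
grip_width: 0.146
```

```bash
python3 -c "
from h import *
disp();to(0,0,0)"
```

```text
disp TCP -0.1304 -0.04 front x 0.0626 F disp -9.35 0.89 -1.51
t 14.55 pos [0.4876 0.1883 0.126 ] yaw 168.03 zax [-2.2e-03 -2.0e-04 -1.0e+00] F [-8.96  2.8  -1.51] M [ 0.34  1.84 -0.15] grip 12.4
shift [ 0.4377 -0.2853  0.1271] twist None q [ 0.41  0.39 -1.02  1.83  0.37  1.12  0.63]
```

Request:
jog_arm:
  steps: [0.005,-0.0003,0,0,0,0.005,-0.0006,0,0,0,0.005,-0.0009,0,0,0,0.005,-0.0012,0,0,0,0.005,-0.0015,0,0,0,0.005,-0.0015,0,0,0,0.005,-0.0015,0,0,0,0.005,-0.0015,0,0,0,0.005,-0.0015,0,0,0,0.005,-0.0015,0,0,0]

```text
clock: 15.55
position: [0.4895, 0.1879, 0.1261]
ee_rot: [0.104, 0.995, -0.0, -0.001]
ft_force: [-8.2, 2.2, -1.4]
grip_width: 0.142
```

```bash
python3 -c "
from h import *
disp();to(0,0,0)
im,d,P=shot('top','top7')
cv2.imwrite('pics/z7.png',cv2.resize(im[110:290,120:280][:,:,::-1],None,fx=3,fy=3))"
```

```text
disp TCP -0.1285 -0.0401 front x 0.0645 F disp -8.46 0.45 -1.42
t 15.55 pos [0.4895 0.1879 0.1261] yaw 168.01 zax [-1.4e-03 -2.0e-04 -1.0e+00] F [-8.19  2.18 -1.42] M [ 0.37  1.55 -0.12] grip 12.1
shift [ 0.4397 -0.2854  0.1268] twist None q [ 0.41  0.4  -1.01  1.83  0.37  1.12  0.63]
```

View pics/z7.png

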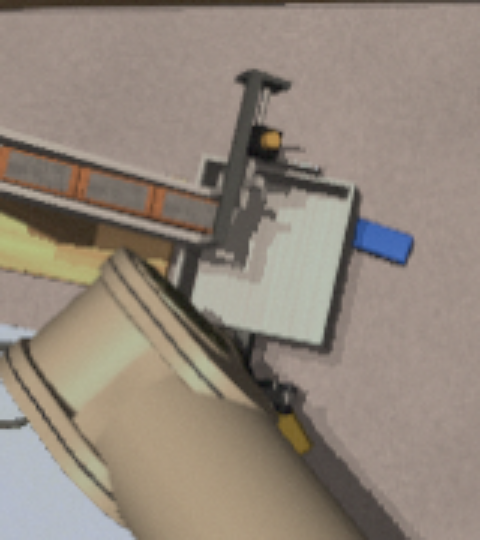

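```bash
python3 - <<'E'
from h import *
for t in("top0","top4","top5","top6","top7"):
    Q=np.load(t+".npz")["P"].reshape(-1,3)
    x=(Q[:,:2]-O)@EX;y=(Q[:,:2]-O)@EY;z=Q[:,2]
    m=(x>.015)&(x<.09)&(y>-.078)&(y<-.045)&(z>.15)&(z<.178)
    r=(x>.0)&(x<.09)&(y>-.106)&(y<-.08)&(z>.12)&(z<.15)
    print(t,m.sum(),np.percentile(x[m],[5,50,95]).round(4),"rim",np.percentile(x[r],[5,50,95]).round(4) if r.sum() else 0)
im=np.load("top7.npz")["im"];im0=np.load("top0.npz")["im"]
f=lambda i:cv2.resize(i[140:215,160:250][:,:,::-1],None,fx=4.4,fy=4.4,interpolation=cv2.INTER_CUBIC)
cv2.imwrite("pics/cmp.png",np.hstack([f(im0),f(im)]))
E
```

```text
top0 37 [0.0301 0.0307 0.0337] rim 0
top4 35 [0.0301 0.0308 0.0338] rim [0.0056 0.0103 0.0135]
top5 40 [0.0582 0.0588 0.0615] rim [0.0077 0.0543 0.0574]
top6 43 [0.0593 0.0601 0.0631] rim [0.0083 0.0555 0.0588]
top7 42 [0.0625 0.0632 0.0664] rim [0.0082 0.0586 0.0618]
```

View pics/cmp.png

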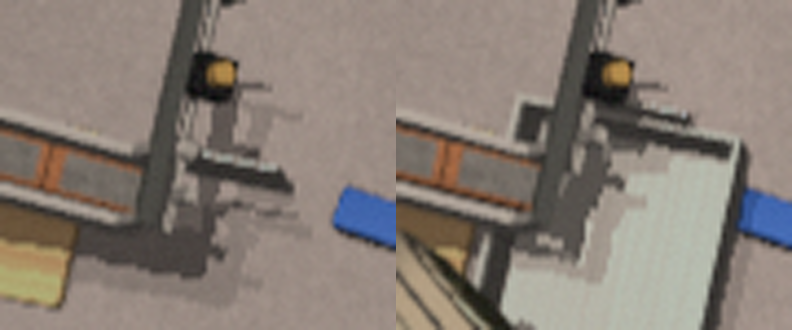

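Request:
jog_arm:
  steps: [0.005,-0.0003,0,0,0,0.005,-0.0006,0,0,0,0.005,-0.0009,0,0,0,0.005,-0.0012,0,0,0,0.005,-0.0015,0,0,0,0.005,-0.0018,0,0,0,0.005,-0.002,0,0,0,0.005,-0.002,0,0,0,0.005,-0.002,0,0,0,0.005,-0.002,0,0,0]

```text
clock: 16.6
position: [0.4917, 0.1871, 0.126]
ee_rot: [0.105, 0.995, -0.0, -0.001]
ft_force: [-4.6, 1.2, -4.0]
grip_width: 0.142
```

```bash
python3 -c "
from h import *
disp();to(0,0,0)
"
```

```text
disp TCP -0.1261 -0.0404 front x 0.0669 F disp -4.72 0.26 -3.95
t 16.6 pos [0.4917 0.1871 0.126 ] yaw 167.99 zax [-1.2e-03 -3.0e-04 -1.0e+00] F [-4.56  1.22 -3.95] M [ 0.4   1.41 -0.08] grip 12.2
shift [ 0.4419 -0.2853  0.1266] twist None q [ 0.41  0.4  -1.01  1.83  0.37  1.13  0.63]
```

```bash
cat > gate.py <<'E'
from h import *
import sys
t="top"+sys.argv[1]
im,d,P=shot('top',t);Q=P.reshape(-1,3)
x=(Q[:,:2]-O)@EX;y=(Q[:,:2]-O)@EY;z=Q[:,2]
m=(x>.015)&(x<.12)&(y>-.078)&(y<-.045)&(z>.15)&(z<.178)
print("paddle x",m.sum(),np.percentile(x[m],[5,50,95]).round(4),"travel",(np.median(x[m])-.0307).round(4))
cv2.imwrite(f'pics/z{sys.argv[1]}.png',cv2.resize(im[110:290,90:280][:,:,::-1],None,fx=3,fy=3))
disp()
E
python3 gate.py 8
```

```text
paddle x 40 [0.0649 0.0658 0.0685] travel 0.0351
disp TCP -0.1262 -0.0404 front x 0.0668 F disp -5.04 -0.21 -3.27
```

View pics/z8.png

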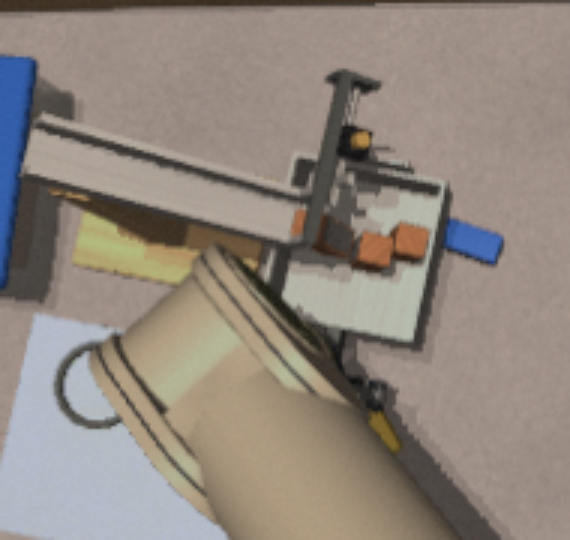

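Request:
jog_arm:
  steps: [0.005,-0.0003,0,0,0,0.005,-0.0006,0,0,0,0.005,-0.0009,0,0,0,0.005,-0.0012,0,0,0,0.005,-0.0015,0,0,0,0.005,-0.0018,0,0,0,0.005,-0.002,0,0,0,0.005,-0.002,0,0,0,0.005,-0.002,0,0,0,0.005,-0.002,0,0,0]

```text
clock: 17.65
position: [0.4946, 0.1866, 0.1264]
ee_rot: [0.105, 0.994, -0.0, 0.0]
ft_force: [-2.1, -0.3, -3.5]
grip_width: 0.145
```

```bash
python3 -c "
from h import *
disp()
"
```

```text
disp TCP -0.1233 -0.0403 front x 0.0697 F disp -2.02 -0.71 -3.5
```

```bash
python3 gate.py 9
```

```text
paddle x 42 [0.0677 0.0685 0.0717] travel 0.0378
disp TCP -0.1233 -0.0402 front x 0.0697 F disp -1.91 0.9 -3.8
```

Request:
jog_arm:
  steps: [0.005,-0.0004,0,0,0,0.005,-0.0008,0,0,0,0.005,-0.0012,0,0,0,0.005,-0.0016,0,0,0,0.005,-0.002,0,0,0,0.005,-0.0024,0,0,0,0.005,-0.0025,0,0,0,0.005,-0.0025,0,0,0,0.005,-0.0025,0,0,0,0.005,-0.0025,0,0,0]

```text
clock: 18.7
position: [0.4969, 0.1862, 0.1264]
ee_rot: [0.105, 0.994, 0.0, 0.0]
ft_force: [-1.0, -0.3, -3.9]
grip_width: 0.15
```

```bash
python3 -c "
from h import *
disp()
"
```

```text
disp TCP -0.1209 -0.0402 front x 0.0721 F disp -0.96 -0.46 -3.95
```

```bash
python3 gate.py 10
```

```text
paddle x 44 [0.0701 0.0711 0.074 ] travel 0.0404
disp TCP -0.1209 -0.0402 front x 0.0721 F disp -1.18 0.1 -4.15
```

View pics/z10.png

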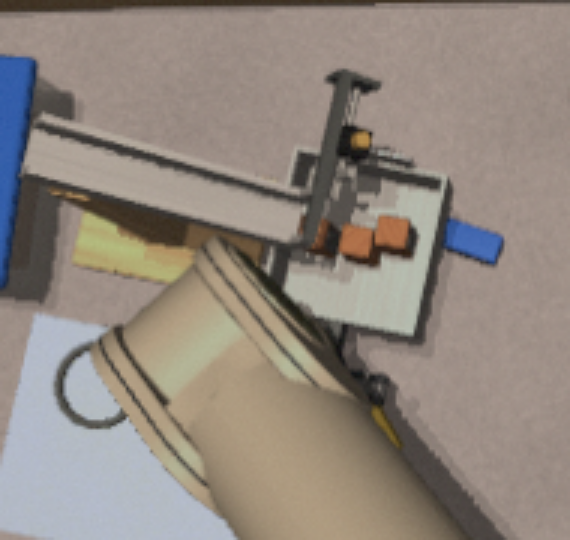

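Request:
jog_arm:
  steps: [0.005,-0.0004,0,0,0,0.005,-0.0008,0,0,0,0.005,-0.0012,0,0,0,0.005,-0.0016,0,0,0,0.005,-0.002,0,0,0,0.005,-0.0024,0,0,0,0.005,-0.0025,0,0,0,0.005,-0.0025,0,0,0,0.005,-0.0025,0,0,0,0.005,-0.0025,0,0,0]

```text
clock: 19.75
position: [0.4993, 0.1857, 0.1263]
ee_rot: [0.105, 0.994, -0.0, 0.0]
ft_force: [-1.2, 0.5, -3.4]
grip_width: 0.145
```

Request:
jog_arm:
  steps: [0.005,-0.0004,0,0,0,0.005,-0.0008,0,0,0,0.005,-0.0012,0,0,0,0.005,-0.0015,0,0,0,0.005,-0.0015,0,0,0,0.005,-0.0015,0,0,0,0.005,-0.0015,0,0,0,0.005,-0.0015,0,0,0,0.005,-0.0015,0,0,0,0.005,-0.0015,0,0,0]

```text
clock: 20.75
position: [0.5007, 0.1854, 0.1263]
ee_rot: [0.105, 0.995, -0.0, 0.0]
ft_force: [-0.2, 0.5, -3.5]
grip_width: 0.147
```

```bash
python3 -c "
from h import *
disp()
"
```

```text
disp TCP -0.117 -0.0402 front x 0.076 F disp -0.28 0.46 -3.5
```

```bash
python3 gate.py 11
```

```text
paddle x 42 [0.0741 0.0748 0.0779] travel 0.0441
disp TCP -0.1171 -0.0402 front x 0.0759 F disp 0.6 0.03 -3.45
```

Request:
jog_arm:
  steps: [0.005,-0.0004,0,0,0,0.005,-0.0008,0,0,0,0.005,-0.0012,0,0,0,0.005,-0.0016,0,0,0,0.005,-0.002,0,0,0,0.005,-0.002,0,0,0,0.005,-0.002,0,0,0,0.005,-0.002,0,0,0,0.005,-0.002,0,0,0,0.005,-0.002,0,0,0]

```text
clock: 21.8
position: [0.5026, 0.185, 0.1263]
ee_rot: [0.105, 0.995, -0.0, 0.0]
ft_force: [-3.2, 0.8, -3.6]
grip_width: 0.148
```

```bash
python3 gate.py 12

```

```text
paddle x 39 [0.0759 0.0767 0.0794] travel 0.046
disp TCP -0.1151 -0.0402 front x 0.0779 F disp -2.03 0.69 -3.05
```

Request:
jog_arm:
  steps: [0.005,-0.0004,0,0,0,0.005,-0.0008,0,0,0,0.005,-0.0012,0,0,0,0.005,-0.0016,0,0,0,0.005,-0.002,0,0,0,0.005,-0.002,0,0,0,0.005,-0.002,0,0,0,0.005,-0.002,0,0,0,0.005,-0.002,0,0,0,0.005,-0.002,0,0,0]

```text
clock: 22.85
position: [0.5046, 0.1845, 0.1263]
ee_rot: [0.105, 0.995, -0.0, 0.0]
ft_force: [-2.5, 1.0, -3.3]
grip_width: 0.147
```

```bash
python3 -c "
from h import *
disp()
"
```

```text
disp TCP -0.113 -0.0403 front x 0.08 F disp -2.61 0.45 -3.26
```

Request:
jog_arm:
  steps: [0.005,-0.0004,0,0,0,0.005,-0.0008,0,0,0,0.005,-0.0012,0,0,0,0.005,-0.0016,0,0,0,0.005,-0.002,0,0,0,0.005,-0.002,0,0,0,0.005,-0.002,0,0,0,0.005,-0.002,0,0,0,0.005,-0.002,0,0,0,0.005,-0.002,0,0,0]

```text
clock: 23.85
position: [0.5054, 0.1846, 0.126]
ee_rot: [0.104, 0.995, -0.0, -0.001]
ft_force: [-8.2, 2.5, -2.5]
grip_width: 0.147
```

```bash
python3 gate.py 13

```

```text
paddle x 42 [0.0786 0.0795 0.0826] travel 0.0488
disp TCP -0.1123 -0.04 front x 0.0807 F disp -8.36 1.37 -3.15
```

Request:
jog_arm:
  steps: [0.005,-0.0002,0,0,0,0.005,-0.0004,0,0,0,0.005,-0.0006,0,0,0,0.005,-0.0006,0,0,0,0.005,-0.0006,0,0,0,0.005,-0.0006,0,0,0,0.005,-0.0006,0,0,0,0.005,-0.0006,0,0,0,0.005,-0.0006,0,0,0,0.005,-0.0006,0,0,0]

```text
clock: 24.9
position: [0.5054, 0.1846, 0.1258]
ee_rot: [0.104, 0.995, -0.0, -0.001]
ft_force: [-9.5, 2.6, -2.2]
grip_width: 0.143
```

```bash
python3 -c "
from h import *
disp()
"
```

```text
disp TCP -0.1122 -0.04 front x 0.0808 F disp -9.85 0.61 -2.16
```

Request:
jog_arm:
  steps: [0.005,-0.0002,0,0,0,0.005,-0.0004,0,0,0,0.005,-0.0006,0,0,0,0.005,-0.0006,0,0,0,0.005,-0.0006,0,0,0,0.005,-0.0006,0,0,0,0.005,-0.0006,0,0,0,0.005,-0.0006,0,0,0,0.005,-0.0006,0,0,0,0.005,-0.0006,0,0,0]

```text
clock: 25.9
position: [0.5055, 0.1847, 0.1257]
ee_rot: [0.104, 0.995, -0.0, -0.002]
ft_force: [-12.4, 2.3, -0.8]
grip_width: 0.142
```

```bash
python3 -c "
from h import *
disp()
"
```

```text
disp TCP -0.1121 -0.0399 front x 0.0809 F disp -12.63 -0.25 -0.79
```

Request:
jog_arm:
  steps: [0.005,-0.0002,0,0,0,0.005,-0.0004,0,0,0,0.005,-0.0004,0,0,0,0.005,-0.0004,0,0,0,0.005,-0.0004,0,0,0,0.005,-0.0004,0,0,0,0.005,-0.0004,0,0,0,0.005,-0.0004,0,0,0,0.005,-0.0004,0,0,0,0.005,-0.0004,0,0,0]

```text
clock: 26.9
position: [0.5056, 0.1847, 0.1256]
ee_rot: [0.104, 0.995, -0.0, -0.002]
ft_force: [-14.4, 3.1, -0.9]
grip_width: 0.146
```

```bash
python3 gate.py 14

```

```text
paddle x 42 [0.0788 0.0797 0.0822] travel 0.049
disp TCP -0.1121 -0.0399 front x 0.0809 F disp -13.81 0.4 -0.98
```

Request:
jog_arm:
  steps: [0.005,0.001,0,0,0,0.005,0.002,0,0,0,0.005,0.004,0,0,0,0.005,0.006,0,0,0,0.005,0.008,0,0,0,0.005,0.01,0,0,0,0.005,0.012,0,0,0,0.005,0.012,0,0,0,0.005,0.012,0,0,0,0.005,0.012,0,0,0]

```text
clock: 27.95
position: [0.4965, 0.1862, 0.1263]
ee_rot: [0.105, 0.994, -0.0, 0.0]
ft_force: [0.2, 0.5, -3.0]
grip_width: 0.147
```

```bash
python3 gate.py 15
python3 -c "
from h import *
im2,d,P=shot('side','side15')
cv2.imwrite('pics/s15.png',cv2.resize(im2[150:330,140:340][:,:,::-1],None,fx=3.5,fy=3.2))"
```

```text
paddle x 41 [0.0745 0.0756 0.0783] travel 0.0449
disp TCP -0.1213 -0.0403 front x 0.0717 F disp -1.04 -0.12 -3.01
```

View pics/z15.png

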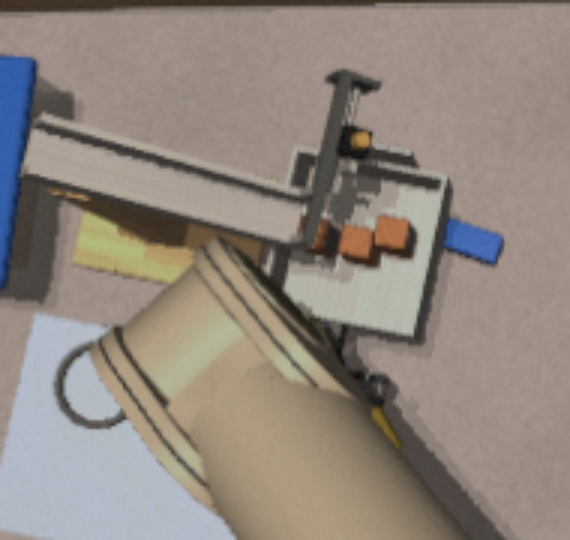

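View pics/s15.png

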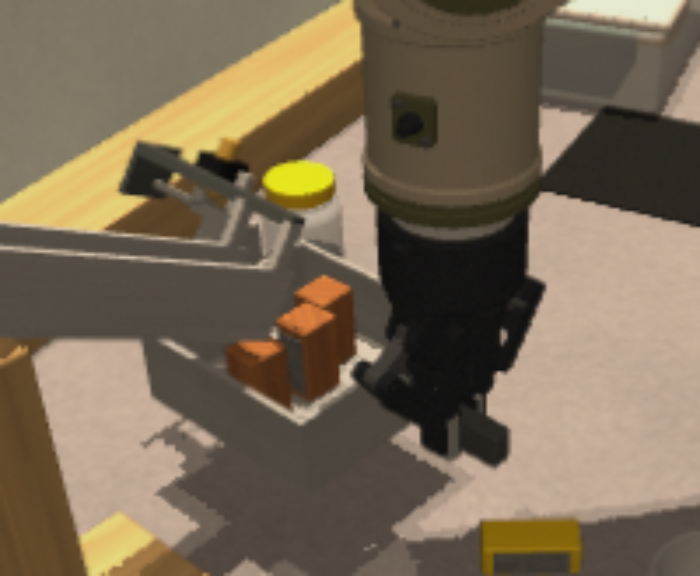

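Request:
jog_arm:
  steps: [0.005,0.002,0,0.002,0,0.005,0.006,0,0.006,0,0.005,0.01,0,0.01,0,0.005,0.013,-0.002,0.014,0,0.005,0.015,-0.007,0.017,0,0.005,0.016,-0.015,0.019,0,0.005,0.016,-0.026,0.02,0,0.005,0.016,-0.04,0.02,0,0.005,0.016,-0.055,0.02,0,0.005,0.016,-0.071,0.02,0]

```text
clock: 29.05
position: [0.4658, 0.1187, 0.1063]
ee_rot: [0.105, 0.994, -0.0, 0.0]
ft_force: [0.2, -1.1, -3.1]
grip_width: 0.139
```

Request:
jog_arm:
  steps: [0.005,0,-0.017,0,0,0.005,-0.001,-0.035,0,0,0.005,-0.003,-0.054,0,0,0.005,-0.007,-0.074,0,0,0.005,-0.012,-0.094,0,0,0.005,-0.018,-0.114,0,0,0.005,-0.025,-0.134,0,0,0.005,-0.033,-0.154,0,0,0.005,-0.041,-0.174,0,0,0.005,-0.049,-0.194,0,0]

```text
clock: 30.05
position: [0.473, -0.0818, 0.1064]
ee_rot: [0.105, 0.994, -0.0, 0.0]
ft_force: [0.5, 0.2, -4.3]
grip_width: 0.141
```

```bash
python3 -c "
from h import *
to(.4607,-.3323,.1)
"
```

```text
t 30.05 pos [ 0.473  -0.0818  0.1064] yaw 167.92 zax [ 1.e-04 -9.e-04 -1.e+00] F [ 0.5   0.22 -4.3 ] M [ 0.11  0.39 -0.01] grip 12.1
shift [-0.0403 -0.2476  0.0066] twist None q [ 0.94  0.28 -0.95  1.96  0.27  1.03  1.23]
```

Request:
jog_arm:
  steps: [0.005,-0.005,-0.021,0,0,0.005,-0.009,-0.044,0,0,0.005,-0.013,-0.067,0,0,0.005,-0.017,-0.09,0,0,0.005,-0.021,-0.113,0,0,0.005,-0.025,-0.136,0,0,0.005,-0.029,-0.159,0,0,0.005,-0.033,-0.18,0,0,0.005,-0.036,-0.199,0,0,0.005,-0.038,-0.215,0,0]

```text
clock: 31.05
position: [0.4651, -0.2999, 0.1063]
ee_rot: [0.105, 0.994, -0.0, -0.0]
ft_force: [-0.8, -0.5, -3.5]
grip_width: 0.145
```

Request:
jog_arm:
  steps: [0.005,-0.001,-0.012,0,0,0.005,-0.002,-0.021,0,0,0.005,-0.002,-0.028,0,0,0.005,-0.002,-0.032,0,0,0.005,-0.002,-0.032,0.004,0,0.005,-0.002,-0.032,0.01,0,0.005,-0.002,-0.032,0.018,0,0.005,-0.002,-0.032,0.024,0,0.005,-0.002,-0.032,0.028,0,0.005,-0.002,-0.032,0.03,0]

```text
clock: 32.05
position: [0.461, -0.3294, 0.0757]
ee_rot: [0.105, 0.995, 0.0, -0.0]
ft_force: [0.0, -1.0, -3.1]
grip_width: 0.142
```

```bash
python3 pan.py 16; python3 -c "
from h import *
to(.4607,-.3323,.05)
im,d,P=shot('side','side16')
i2=np.load('top16.npz')['im']
cv2.imwrite('pics/z16.png',np.hstack([cv2.resize(i2[150:300,320:480][:,:,::-1],None,fx=2.4,fy=2.4),cv2.resize(im[120:270,260:420][:,:,::-1],None,fx=2.4,fy=2.4)]))
"
```

```text
n 1413 rect ((135.0419158935547, -15.338134765625), (168.3782196044922, 210.1360321044922), 89.78141784667969)
front rim z 0.11206956367692444 x 0.23989697310286082 y -0.09983987040203295 0.06747053692336812 n 587
side -1 [0.24796847 0.05502517] 572
side 1 [-0.00391984  0.08690243] 193
t 32.1 pos [ 0.4609 -0.3294  0.0757] yaw 167.99 zax [-5.e-04  5.e-04 -1.e+00] F [-0.52  1.18 -3.21] M [ 0.1   0.43 -0.02] grip 12.3
shift [0. 0. 0.] twist None q [ 1.17  0.49 -0.78  1.77  0.39  1.05  1.62]
t 32.1 pos [ 0.4609 -0.3294  0.0757] yaw 167.99 zax [-5.e-04  5.e-04 -1.e+00] F [-0.52  1.18 -3.21] M [ 0.1   0.43 -0.02] grip 12.3
shift [-0.0004 -0.0029  0.0257] twist None q [ 1.17  0.49 -0.78  1.77  0.39  1.05  1.62]
```

View pics/z16.png

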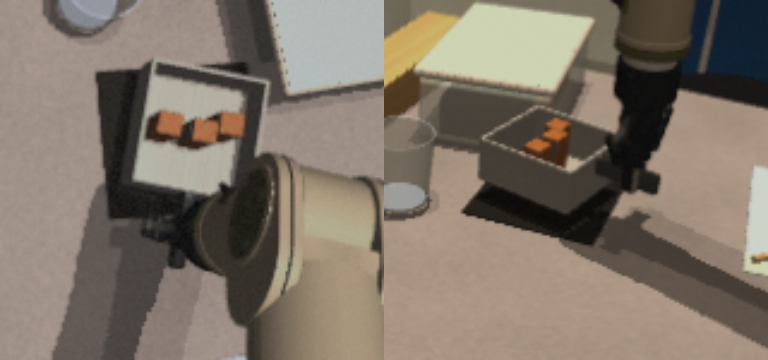

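Request:
jog_arm:
  steps: [0.005,0,-0.003,0.003,0,0.005,0,-0.003,0.007,0,0.005,0,-0.003,0.012,0,0.005,0,-0.003,0.016,0,0.005,0,-0.003,0.02,0,0.005,0,-0.003,0.023,0,0.005,0,-0.003,0.025,0,0.005,0,-0.003,0.0265,0,0.005,0,-0.003,0.0275,0,0.005,0,-0.003,0.0275,0]

```text
clock: 33.15
position: [0.4605, -0.3326, 0.0488]
ee_rot: [0.105, 0.995, -0.0, 0.0]
ft_force: [-0.2, 0.7, -3.5]
grip_width: 0.143
```

```bash
python3 -c "
from h import *
to(.4607,-.3323,.0477)
S=np.load('side0.npz');P=S['P'];im=S['im']
q=P.reshape(-1,3);g=(im.reshape(-1,3).max(1)<55)&(abs(q[:,0]-.58)<.14)&(abs(q[:,1]+.358)<.14)&(q[:,2]<.02)
print(cv2.minAreaRect((q[g][:,:2]*1000).astype(np.float32)))
"
```

```text
t 33.15 pos [ 0.4605 -0.3326  0.0488] yaw 167.98 zax [ 1.e-04 -1.e-04 -1.e+00] F [-0.2   0.74 -3.48] M [0.13 0.41 0.06] grip 12.2
shift [-0.0001  0.0003  0.0011] twist None q [ 1.16  0.52 -0.76  1.78  0.42  1.    1.6 ]
((578.2883911132812, -356.7163391113281), (180.99798583984375, 193.98175048828125), 3.7473132610321045)
```

Not yet touching; lower about 1 mm further.

Request:
jog_arm:
  steps: [0.005,0,0,0.0003,0,0.005,0,0,0.0006,0,0.005,0,0,0.0009,0,0.005,0,0,0.0012,0,0.005,0,0,0.0012,0,0.005,0,0,0.0012,0,0.005,0,0,0.0012,0,0.005,0,0,0.0012,0,0.005,0,0,0.0012,0,0.005,0,0,0.0012,0]

```text
clock: 34.15
position: [0.4605, -0.3327, 0.0478]
ee_rot: [0.105, 0.994, -0.0, 0.0]
ft_force: [-2.4, 0.5, 2.4]
grip_width: 0.147
```

Request:
jog_arm:
  steps: [0.016,0,0,0,0,0.02,0,0,0,0,0.03,0,0,0,0,0.05,0,0,0,0,0.07,0,0,0,0,0.07,0,0,0,0,0.07,0,0,0,0,0.07,0,0,-0.005,0,0.07,0,0,-0.015,0,0.07,0,0,-0.03,0]
  grip_force: 20

```text
clock: 35.15
position: [0.4603, -0.3324, 0.0783]
ee_rot: [0.105, 0.995, 0.0, -0.0]
ft_force: [-0.1, -0.6, -0.0]
grip_width: 0.817
```

Request:
jog_arm:
  steps: [0.07,0,0,-0.02,0,0.07,0,0,-0.04,0,0.07,0,0,-0.06,0,0.07,0,0,-0.08,0,0.07,0.01,0,-0.1,0,0.07,0.02,0,-0.12,0,0.07,0.03,0,-0.13,0,0.07,0.03,0,-0.13,0,0.07,0.03,0,-0.13,0,0.07,0.03,0,-0.13,0]

```text
clock: 36.15
position: [0.4313, -0.3262, 0.2073]
ee_rot: [0.105, 0.995, 0.0, -0.0]
ft_force: [0.2, 0.6, 0.6]
grip_width: 0.818
```

```bash
python3 gate.py 17; python3 -c "
from h import *
to(0,0,0)
im,d,P=shot('side','side17')
P=np.load('top17.npz')['P'].reshape(-1,3)
P2=np.load('side17.npz')['P'].reshape(-1,3)
for Q in(P,P2):
    m=(Q[:,0]>.49)&(Q[:,0]<.68)&(abs(Q[:,1]+.358)<.1)&(Q[:,2]>.058)&(Q[:,2]<.07)
    print(m.sum(),cv2.minAreaRect((Q[m][:,:2]*1000).astype(np.float32)))
    c=Q[m]; x=np.c_[c[:,:2],np.ones(len(c))]; print('tilt',np.linalg.lstsq(x,c[:,2],rcond=None)[0])
"
```

```text
paddle x 42 [0.0748 0.0756 0.0784] travel 0.0449
disp TCP -0.0799 -0.555 front x 0.1131 F disp 0.68 0.5 0.12
t 36.2 pos [ 0.4313 -0.3261  0.2071] yaw 168.0 zax [-4.e-04  7.e-04 -1.e+00] F [0.77 0.35 0.12] M [-0.04 -0.01  0.01] grip 70.1
shift [0.4895 0.2292 0.2075] twist None q [ 1.3   0.28 -0.85  1.71  0.22  1.26  1.76]
718 ((588.364501953125, -370.05548095703125), (156.59788513183594, 207.8388671875), 77.25825500488281)
tilt [0.00173029 0.00132712 0.06456086]
471 ((589.9783935546875, -367.95343017578125), (156.71450805664062, 208.8403778076172), 75.35940551757812)
tilt [ 0.00616422 -0.00544666  0.0571868 ]
```

View pics/top17.png

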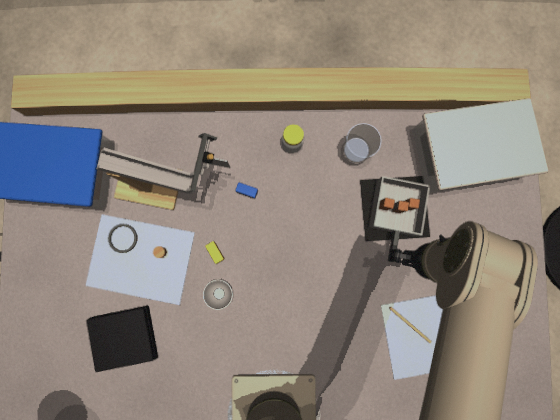

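View pics/side17.png

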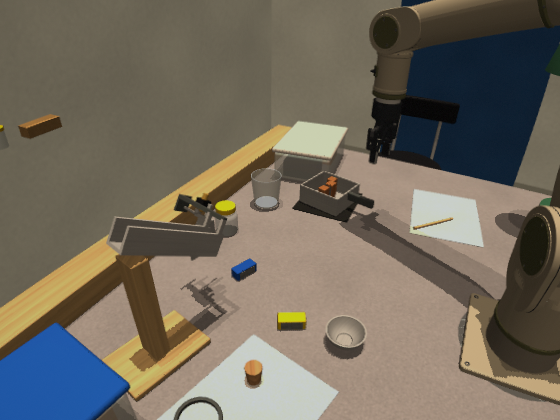

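```bash
python3 -c "
from h import *
for t in('top17','side17'):
    Q=np.load(t+'.npz')['P'].reshape(-1,3)
    for c0 in [(.58,-.358)]:
        c=np.array(c0);a=np.radians(-12);u=np.array([np.cos(a),np.sin(a)]);v=np.array([-u[1],u[0]])
        L=np.c_[(Q[:,:2]-c)@u,(Q[:,:2]-c)@v]
        m=(abs(L[:,0])<.079)&(abs(L[:,1])<.076)&(Q[:,2]>.055)&(Q[:,2]<.07)
        print(t,cv2.minAreaRect((Q[m][:,:2]*1000).astype(np.float32)),m.sum())
"
```

```text
top17 ((579.2403564453125, -361.30902099609375), (143.48202514648438, 157.7210235595703), 77.61412048339844) 715
side17 ((581.7295532226562, -359.0340881347656), (143.66563415527344, 159.87850952148438), 75.40315246582031) 512
```

```bash
python3 -c "
from h import *
print(manip.hand_in())"
```

```text
the job is handed in; nothing more can be done
None
```

I handed the job in at about 36 s, with the pan flat on the mat and all three blocks in it. The gate is held open by its catch.

- **Gate:** The three blocks slid into the pan at about 35 mm of travel. I did not feel the click clearly. I pushed on until the gate stopped moving at about 49 mm, which I took for the solid stop. The highest push I read was about 14 N. When I then backed the pan off, the paddle stayed at 44.9 mm. It read 44.9 mm again in the last picture.
- **Pan:** The last top and side pictures show the pan level on the mat with all three blocks inside. At least two of them are standing on end.
- **Position:** The centre fits came out within about 2 to 5 mm of the mat's centre. They disagree slightly: about (0.579, -0.361) from the top camera and (0.582, -0.359) from the side, against a mat centre near (0.579, -0.357). Those fits came out 144 x 158–160 mm, larger than the pan's 140 x 134 mm, so they are rough.
- **Other things:** The gripper is clear of the pan. The jar, tub, bowl, cork and the blue and yellow look-alikes appear unmoved in the pictures; I did not re-measure them.

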